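# Fit a holder into a quick-change sleeve coupler

### The job

Fit the thick round-headed holder from the wooden rack into the quick-change coupler: first pull the coupler's sleeve down until it stays back by itself, then gently press the holder in until it is fully home and the sleeve springs up and locks it. Let go, and leave the other two holders and the gauge ring where they are.

Things in the scene. Friction and masses are not known exactly. Their poses are not given: they have to be found in the camera images.
- coupler: Fixed black foot of the coupler: disc 124 mm across, 14 thick, with a 56 mm square block up to z = 44 mm and a short screw knob on its +x and +y sides. Origin: centre of the underside, z up along the coupler's vertical axis. On it stands the round dark steel head with the sleeve, screwed in by hand to a height that differs each time (see coupler_mouth).
- coupler_mouth (a point): NOMINAL mouth of the head on the coupler's axis, 105 mm above the foot's underside. The real mouth lies up to 10 mm higher or lower, not measured: find it by touch or sight. It faces up: flat rim 40 mm across, funnel 30 mm wide narrowing within 5 mm to a bore 22 mm wide. Sleeve, dogs and ejector plate go with the real mouth.
- sleeve (a joint): Knurled steel sleeve round the head, 42 mm across, 6 to 30 mm below the mouth, then a flange 52 across, 5 thick. In m: 0 up (locked), 0.010 fully down (hard stop); spring 5 N to 9 N. Grip its waist from above and draw down. Up, its 3 dogs close the bore 12 mm down. Past about 0.008 it arms: let go, it rests at about 0.007. It springs to 0 when the holder is home.
- ejector (a joint): Sprung brass plate in the bore, 21 mm across. In m, growing downward: 0 start (16 mm below the mouth, held by the dogs); -0.005 sprung up, holding the sleeve back (armed); 0.008 to 0.010 under a holder that is home. Pushes up with 2.4 N at -0.005, 5.3 N at 0.010. Gives way only after arming.
- holder: The loose holder to fit, about 0.22 kg, with the thick round head, in any of the 3 rack holes. Origin: centre of its lower end, z up. Steel spigot 20 mm across, 0 to 26 mm, 1.5 mm chamfer below, locking groove 8.5 to 15.5 mm; flange 38 across, 26 to 31 mm; aluminium head 30 across, 31 to 68 mm (grip here); 12 mm stud to 74 mm. Round: yaw is free.
- holder_seat (a point): Centre of the underside of the holder's flange, 26 mm above the holder's origin. Home: it lies on the rim of the real mouth (up to 1.5 mm of play once locked). Pressing home takes 4 to 10 N, then it stops hard on the rim: press slowly and stop when the force climbs; over 35 N between holder and coupler is too rough.
- rack: Fixed wooden block 64 x 226 x 32 mm, origin at the centre of its underside, long side along its y. Three holes 23 mm wide at y = -76, 0 and 76 mm; a holder stands in each, its flange on the block's top.
- plate_holder: Bystander in the rack: holder with a flat aluminium disc 48 mm across, 10 thick, and a small stud up to 44 mm above its origin (centre of its lower end).
- pin_holder: Bystander in the rack: holder with a thin pin 14 mm across, top 63 mm above its origin (centre of its lower end).
- gauge_ring: Bystander on the bench: steel ring 60 mm across, 22 mm high; origin at the centre of its underside.
Mind the look-alikes: they are no part of the job. What is shaped like the holder but purple is not meant.

How it is judged (in metres and radians):
On the way, in this order (a step that is already met when the one before it is completed fails the run):
1. the sleeve is pulled down and stays back (ejector plate sprung up), with no holder in the bore (value of joint sleeve above 0.005 m and value of joint ejector below -0.003 m and horizontal distance between holder and coupler above 0.05 m), for 0.2 s.
2. the holder is pressed home and the sleeve has sprung up (value of joint sleeve below 0.002 m and value of joint ejector above 0.007 m and horizontal distance between holder and coupler below 0.004 m), for 0.1 s.
At the end, for the whole second after the job is handed in: The holder sits in the coupler, upright within 7 degrees and within 4 mm of the coupler's axis, its lower end 65 to 95 mm above the coupler's underside with the ejector plate pressed down by at least 7 mm; the sleeve is back up within 2 mm; the holder is at rest and released (all of step 2 and angle between holder's own z axis and vertical below 0.12 rad and z of holder in the frame of coupler between 0.065 and 0.095 m and linear speed of holder below 0.02 m/s); the robot touches nothing.
It fails at once if the holder is pressed against the coupler with more than 35 N (contact force between holder and coupler above 35 N).
It fails at once if one of the other holders is moved by more than 15 mm (distance of any of plate_holder, pin_holder from where it was at the start of the episode above 0.015 m).
It fails at once if the gauge ring is moved by more than 20 mm (distance of gauge_ring from where it was at the start of the episode above 0.02 m).
It also fails if it takes over 67 s, if anything falls off the work surface, if the arm or the gripper's body presses on something with over 40 N, if the wrist force passes 120 N, or if a joint passes its speed limit or range.

### The arm

A 6-joint arm with a two-finger parallel gripper is mounted at the origin on the work surface. World frame = base frame: x ahead of the robot, y to its left, z up, the work surface at z = 0. Lengths are in mm, angles in rad, forces in N, time in s.
With the tool pointing down it reaches from about 325 to 850 mm from the base axis. Payload 15.5 kg.
Tool frame: the origin (TCP) lies on the centre line of the jaws, within the pads' length; the fingertips stand 11 mm ahead of it and the grasp point (between the pads) lies 8 mm behind it (r.tcp_to_tips is the distance from the TCP to the fingertips, in mm); x points along the fingers, y is the direction in which the jaws open and shut, and the axes are right-handed (so a half turn about x gives the same grasp; the last joint's range is limited). The gripper opens to 91 mm and grips with 3 to 60 N. Pads are 32 mm wide; open, the fingers measure 118 mm over their backs; the gripper's body (76 mm by 178 mm) begins 60 mm behind the grasp point.
Start: joints at [-1.377, 0.494, 1.345, -0, 1.302, -0.096], TCP at [178.601, -598.939, 224.915] pointing down, gripper open.
Joint ranges: [-2.91, 2.91], [-0.82, 2.16], [0.22, 2.67], [-1.22, 4.37], [0.12, 2.79], [-3.08, 3.08]. Speed limits (rad/s): [1.89, 1.89, 2.57, 3.01, 3.01, 3.01].

### API

Orientations are given as a unit quaternion [w, x, y, z].
In Python, from plant import r gives the robot as it stands.
- The arm moves only by the tool carry_out, never from a script. Its argument "targets" is a list that holds one entry, the list of rows, each a list of 4 numbers: the shift along the world's x, y, z in cm, then the turn about the world's z in rad. In form: [[[tx, ty, tz, spin], ...]]. A call has 1 to 10 rows; each row is the pose to reach, as a shift and turn from the pose commanded when the call began; what a row does not reach only later rows make up. A row lasts 1/12 s, in which the tool goes at most 41.7 mm and 7.16 degrees, less where a joint would pass 70% of its speed; a pose out of reach is approached as far as the arm can. A call with a gripper value outside its range is refused whole. "jaw" is the gripper's target within -1 to 1 (fully open at 1, half-way at 0, shut at -1), set as the call begins (left out, the last holds). The fingers move at their own pace and stop on an object; "grip_force" is the grip in N (left out, the last holds). Time passes only in rows, so rows that repeat a pose let the fingers close. It gives the time, the measured TCP pose, the force and the opening at its end, in the units of the state.
- r.get_obs(): the state, without advancing time (a new reading comes with each control period).
- r.snapshot(name): name is "scene" or "top" or "wrist"; returns (picture, depth): 384x512x3 uint8, red, green, blue; 384x512 float32, mm along the optical axis (not along the pixel's ray), 0 where there is no reading.
- r.camera_info(name): a dict with "intrinsics" (3x3 intrinsics, pixels), "R" (3x3) and "t" (3): a world point X has camera coordinates R X + t. Camera axes: x right, y down, z forward; pixel columns grow to the right and rows downward; lengths in mm; the calibration is good to about 2 mm. A picture is of the moment at which its call begins: read the wrist's pose just before it. camera_info takes no time and is no camera call; for the wrist camera it gives the pose at the moment of the call.
- r.job_done(): hands the job in, once; it reports no verdict.
The state is a dict: "time_s": time; "q": joint angles; "qvel": joint speeds; "effort": joint torques, N m; "tool_pos": TCP position; "orientation": TCP orientation; "ft_force": force on the tool from outside, world axes, zero at the start; "wrist_torque": the same for the moment, N m; "width": finger opening in mm.
Only numpy, scipy, OpenCV 4.12 (cv2) and the standard library are available. Lean on these libraries where they do the work, as an engineer would, in place of code of your own. Each camera call takes 0.05 s, during which the arm holds its last target.

## Working session

There is one attempt and no reset: what is moved stays moved. The work goes in short steps, Python scripts to look and compute and a tool call to move; the robot and the scene stay as the last step left them, time stands still between calls to the robot, and variables do not carry over. Pictures are saved under pics/ and viewed, and the job is handed in when it is done.

Besides the shell and the picture viewer there is one more tool, called after ">>>" as name([rows], argument=value, ...), one row to a line, values as JSON. carry_out: Moves the arm, as the interface text tells. Its arguments: {"type":"object","properties":{"targets":{"type":"array","items":{"type":"array","items":{"type":"array","items":{"type":"number"}}}},"jaw":{"type":"number"},"grip_force":{"type":"number"}},"required":["targets"]}

```bash
mkdir -p pics; ls
cat > h.py <<'E'
import numpy as np, cv2
from plant import r
def snap(n,f):
    ci=r.camera_info(n); p,d=r.snapshot(n)
    cv2.imwrite('pics/'+f+'.png',p[:,:,::-1]); np.savez('pics/'+f+'.npz',p=p,d=d,K=ci['intrinsics'],R=ci['R'],t=ci['t'])
    return p,d,ci
def load(f):
    z=np.load('pics/'+f+'.npz'); return z['p'],z['d'],{'intrinsics':z['K'],'R':z['R'],'t':z['t']}
def world(d,ci):
    K=np.array(ci['intrinsics']);R=np.array(ci['R']);t=np.array(ci['t'])
    v,u=np.mgrid[:d.shape[0],:d.shape[1]]
    c=np.stack([(u-K[0,2])/K[0,0]*d,(v-K[1,2])/K[1,1]*d,d],-1)
    return (c-t)@R
def ray(u,v,z,ci):
    K=np.array(ci['intrinsics']);R=np.array(ci['R']);t=np.array(ci['t'])
    o=-R.T@t; w=R.T@np.array([(u-K[0,2])/K[0,0],(v-K[1,2])/K[1,1],1])
    return o+w*(z-o[2])/w[2]
E
python3 - <<'E'
from h import *
o=r.get_obs(); print({k:np.round(v,3) for k,v in o.items()}, r.tcp_to_tips)
snap('scene','s1'); snap('top','t1')
E
```

```text
pics
{'time_s': np.float64(0.0), 'q': array([-1.376,  0.494,  1.346,  0.   ,  1.302, -0.095]), 'qvel': array([ 0.   ,  0.002,  0.   , -0.001, -0.001, -0.   ]), 'effort': array([ 4.0000e-03, -8.7881e+01, -3.8186e+01,  7.1000e-02,  5.3000e-02,
       -0.0000e+00]), 'tool_pos': array([ 178.537, -598.566,  224.313]), 'orientation': array([-0.102, -0.7  , -0.103,  0.7  ]), 'ft_force': array([0.609, 0.5  , 0.057]), 'wrist_torque': array([ 0.003,  0.005, -0.005]), 'width': np.float64(91.425)} 11.0
```

View pics/s1.png

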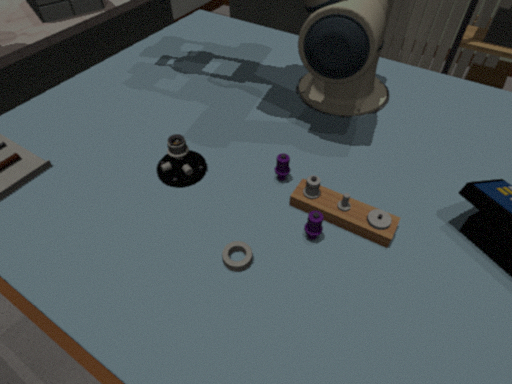

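View pics/t1.png

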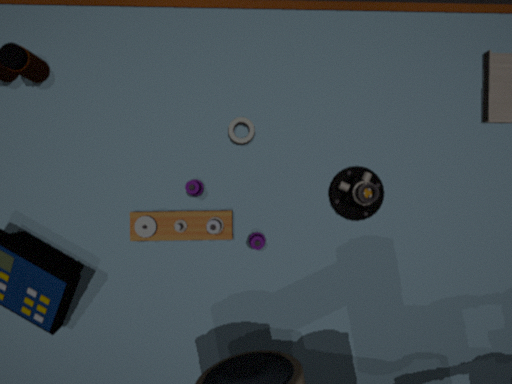

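The scene view shows the rack with the thick round head at (313,187), the thin pin at (345,202) and the flat plate at (379,218). Two purple look-alikes stand at (283,165) and (314,225), the ring is at (237,255) and the coupler at (178,150). In the top view, the holder is at (214,227), the pin at (181,226), the plate at (145,227), the coupler at (367,193) and the ring at (241,130). I'll enlarge the rack and measure.

Run:
```python
from h import *
p,d,ci=load('t1'); W=world(d,ci)
p2,d2,c2=load('s1'); W2=world(d2,c2)
a=cv2.resize(p[195:255,120:280],None,fx=5,fy=5,interpolation=cv2.INTER_CUBIC)
b=cv2.resize(p2[150:250,270:410],None,fx=5.7,fy=3,interpolation=cv2.INTER_CUBIC)[:, :800]
c=cv2.resize(p[155:230,310:400],None,fx=4,fy=4,interpolation=cv2.INTER_CUBIC)
e=cv2.resize(p2[125:195,140:220],None,fx=4,fy=4,interpolation=cv2.INTER_CUBIC)
im=np.zeros((600,800,3),np.uint8); im[:300]=a; im[300:,:b.shape[1]]=b
cv2.imwrite('pics/crop1.png',im[:,:,::-1])
im=np.zeros((300,700,3),np.uint8); im[:300,:360]=c; im[:280,370:690]=e
cv2.imwrite('pics/crop2.png',im[:,:,::-1])
print('cam top',-np.array(ci['R']).T@ci['t'],np.array(ci['intrinsics'])[0,0]);print('cam scene',-np.array(c2['R']).T@c2['t'])
for n,(u,v) in dict(plate=(145,227),pin=(181,226),hold=(214,227),coup=(367,193),ring=(241,130),p1=(194,188),p2=(257,241)).items():
    print(n,np.round(W[v,u],1),np.round(W[v-10:v+11,u-10:u+11,2].max(),1))
# holes: top-plane points
z=W[...,2]
for n,(u0,v0,rad) in dict(hold=(214,227,14),coup=(360,193,35)).items():
    for lo,hi in ([(63,75),(32,40)] if n=='hold' else [(8,20),(85,125),(90,97),(97,104),(104,111)]):
        m=np.zeros(z.shape,bool); m[v0-rad:v0+rad,u0-rad:u0+rad]=1; m&=(z>lo)&(z<hi)
        if m.sum()>3:
            P=W[m]; c,rr=cv2.minEnclosingCircle(P[:,:2].astype(np.float32)); print(n,lo,hi,m.sum(),P.mean(0).round(1),np.round(c,1),round(rr,1),np.round(np.median(P[:,2]),1))
```

```text
cam top [541.03236045  52.17595815 798.55219666] 346.64613188129516
cam scene [990.8308102  318.37972139 622.95598216]
plate [468.  279.   51.5] 798.6
pin [472.7 199.3  62.2] 798.6
hold [473.6 127.3  79.7] 798.6
coup [ 550.  -187.5   82.5] 798.6
ring [690.3  77.7   2.6] 25.3
p1 [553.8 172.1  69.2] 77.0
p2 [445.7  37.6  74.9] 76.1
hold 63 75 113 [475.3 129.4  73. ] [474.9 129.8] 15.1 73.7
hold 32 40 335 [473.4 132.8  33.8] [472.4 132.4] 39.9 33.1
coup 8 20 1389 [ 548.7 -181.4   14.3] [ 551.5 -187.1] 62.0 14.2
coup 85 125 301 [ 551.7 -185.2   94.6] [ 551.9 -185.3] 21.4 95.6
coup 90 97 140 [ 551.5 -184.3   93.9] [ 551.8 -185.3] 21.3 93.9
coup 97 104 111 [ 551.5 -187.3   98.7] [ 551.5 -187.6] 19.0 98.7
```

View pics/crop1.png

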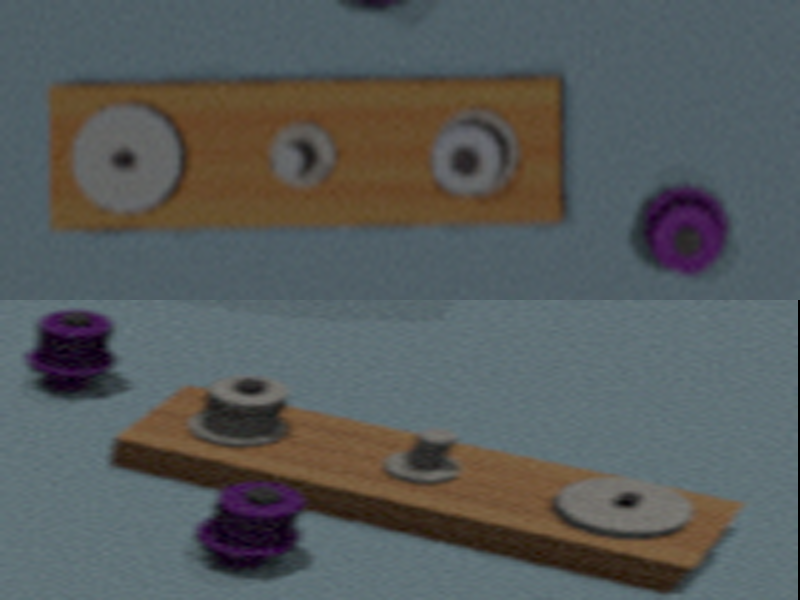

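View pics/crop2.png

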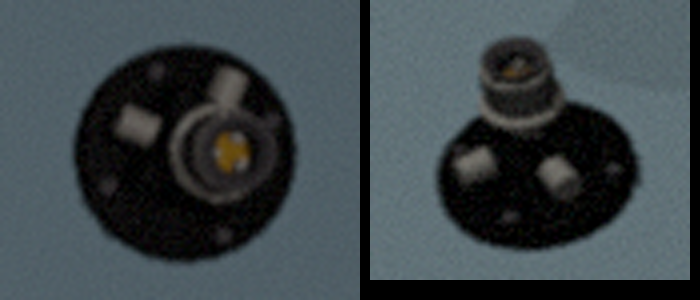

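The grey thick-headed holder at top view (214,227) and scene (313,187) is the target. It has a 30 mm round head with its top at z of about 74. The purple ones on the bench are only the same shape. Holder is at about (475,129.6) and the coupler axis at about (551.5,-187). I'll check the tool yaw and approach the coupler.

Run:
```python
from h import *
from scipy.spatial.transform import Rotation as Ro
o=r.get_obs(); q=o['orientation']; M=Ro.from_quat([q[1],q[2],q[3],q[0]]).as_matrix(); print(M.round(3))
ci=r.camera_info('wrist'); print(-np.array(ci['R']).T@ci['t'],np.array(ci['R']).round(2))
```

```text
[[-0.     0.286 -0.958]
 [ 0.001 -0.958 -0.286]
 [-1.    -0.001 -0.   ]]
[ 254.36993394 -575.50349664  384.23665197] [[ 0.29 -0.96 -0.  ]
 [-0.92 -0.28  0.28]
 [-0.27 -0.08 -0.96]]
```

>>> carry_out([
  [[4,4,0,0],[8,8,0,0],[10,11,0,0],[13,14,0,0],[16,17,0,0],[18,20,0,0],[21,23,0,0],[23.5,26,0,0],[26,29,0,0],[28,32,0,0]],
], jaw=1)

```text
time_s: 0.93
tool_pos: [454.4, -284.8, 224.8]
orientation: [0.102, 0.7, 0.102, -0.7]
ft_force: [1.1, -0.1, -1.0]
width: 90.9
```

>>> carry_out([
  [[2.5,2.5,0,0],[5,5,0,0],[7.5,7.5,0,0],[9.7,9.8,0,0],[9.7,9.8,0,0],[9.7,9.8,0,0],[9.7,9.8,0,0]],
])

```text
time_s: 1.52
tool_pos: [549.8, -188.5, 224.6]
orientation: [-0.102, -0.699, -0.102, 0.7]
ft_force: [-0.5, 0.4, 0.0]
width: 90.8
```

Run:
```python
from h import *
p,d,ci=snap('wrist','w1'); W=world(d,ci)
print(r.get_obs()['tool_pos'])
m=(np.hypot(W[...,0]-551.5,W[...,1]+187)<70)&(d>0)
P=W[m]; 
h,e=np.histogram(P[:,2],bins=np.arange(0,130,2)); print([(int(a),int(b)) for a,b in zip(e,h) if b>30])
```

```text
[ 549.5916832  -188.89588062  224.6824272 ]
[(0, 894), (10, 43), (12, 2478), (14, 2222), (16, 160), (18, 48), (32, 38), (34, 83), (36, 130), (38, 289), (40, 137), (42, 412), (44, 281), (66, 151), (68, 234), (80, 81), (82, 207), (84, 66), (86, 84), (88, 57), (90, 113), (92, 162), (94, 158), (96, 385), (98, 289)]
```

View pics/w1.png

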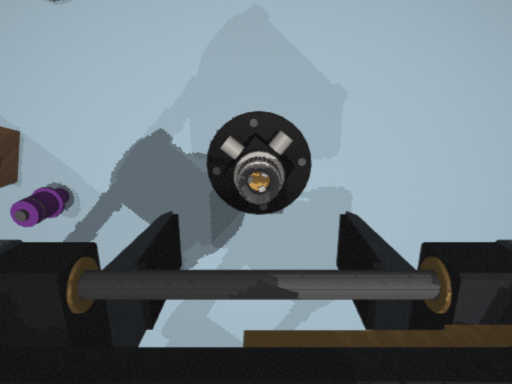

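The wrist view shows the coupler centred between the open jaws at (259,180), with the foot and both knobs below. The rim peak is at about z=97.5 and the plate at about 82. Next I fit the centre.

Run:
```python
from h import *
from scipy.optimize import least_squares
p,d,ci=load('w1'); W=world(d,ci); z=W[...,2]
near=(np.hypot(W[...,0]-551.5,W[...,1]+187)<75)
for lo,hi in((12.5,15.5),(66,70),(95.5,102)):
    m=near&(z>lo)&(z<hi); P=W[m]
    if hi>90: print('med',np.median(P[:,2]),np.percentile(P[:,2],[10,90]))
    c,rr=cv2.minEnclosingCircle(P[:,:2].astype(np.float32)); print(lo,m.sum(),np.round(c,1),round(rr,1))
m=near&(z>80)&(z<84)&(np.hypot(W[...,0]-551.5,W[...,1]+187)<12);print('plate',np.median(z[m]),W[m].mean(0))
p,d,ci=load('t1'); W=world(d,ci); z=W[...,2]
near=(np.hypot(W[...,0]-551.5,W[...,1]+187)<75)
for lo,hi in((12.5,15.5),(95.5,102)):
    m=near&(z>lo)&(z<hi); P=W[m]; c,rr=cv2.minEnclosingCircle(P[:,:2].astype(np.float32)); print('top',lo,m.sum(),np.round(c,1),round(rr,1))
```

```text
12.5 4463 [ 551.6 -186.6] 61.7
66 385 [ 551.7 -186.6] 25.7
med 97.7620266466727 [96.28773596 98.8509555 ]
95.5 721 [ 551.4 -186.7] 19.2
plate 82.45439455858263 [ 550.07646366 -187.41575595   82.43905869]
top 12.5 978 [ 551.6 -187. ] 61.8
top 95.5 154 [ 551.5 -187.7] 19.0
```

>>> carry_out([
  [[0.2,0.2,-3,0],[0.2,0.2,-6,0],[0.2,0.2,-9,0],[0.2,0.2,-11,0],[0.2,0.2,-13,0],[0.2,0.2,-13.5,0],[0.2,0.2,-14,0],[0.2,0.2,-14,0],[0.2,0.2,-14,0]],
])

```text
time_s: 2.32
tool_pos: [552.6, -187.0, 85.9]
orientation: [0.102, 0.7, 0.102, -0.699]
ft_force: [0.6, 0.6, 0.1]
width: 91.3
```

>>> carry_out([
  [[-0.1,0,-0.2,0],[-0.1,0,-0.4,0],[-0.1,0,-0.4,0],[-0.1,0,-0.4,0],[-0.1,0,-0.4,0],[-0.1,0,-0.4,0],[-0.1,0,-0.4,0],[-0.1,0,-0.4,0],[-0.1,0,-0.4,0],[-0.1,0,-0.4,0]],
], jaw=-1, grip_force=25)

```text
time_s: 3.15
tool_pos: [551.8, -187.5, 81.0]
orientation: [0.103, 0.7, 0.101, -0.699]
ft_force: [0.9, -8.5, -3.7]
width: 41.6
```

>>> carry_out([
  [[0,0,0,0],[0,0,0,0],[0,0,0,0],[0,0,0,0]],
])

```text
time_s: 3.48
tool_pos: [551.8, -187.6, 81.0]
orientation: [0.103, 0.7, 0.101, -0.699]
ft_force: [1.6, -9.6, -3.2]
width: 41.9
```

>>> carry_out([
  [[0,-0.05,-0.1,0],[0,-0.05,-0.2,0],[0,-0.05,-0.3,0],[0,-0.05,-0.4,0],[0,-0.05,-0.5,0],[0,-0.05,-0.6,0],[0,-0.05,-0.7,0],[0,-0.05,-0.7,0]],
])

```text
time_s: 4.15
tool_pos: [551.8, -187.6, 74.3]
orientation: [0.103, 0.7, 0.102, -0.699]
ft_force: [0.6, -6.0, 7.1]
width: 41.7
```

>>> carry_out([
  [[0,-0.05,-0.1,0],[0,-0.05,-0.15,0],[0,-0.05,-0.2,0],[0,-0.05,-0.25,0],[0,-0.05,-0.25,0],[0,-0.05,-0.25,0]],
])

```text
time_s: 4.65
tool_pos: [551.8, -187.7, 71.9]
orientation: [0.102, 0.7, 0.102, -0.699]
ft_force: [-0.1, -2.6, 7.0]
width: 41.8
```

>>> carry_out([
  [[0,0,-0.05,0],[0,0,-0.1,0],[0,0,-0.1,0],[0,0,-0.1,0]],
])

```text
time_s: 4.98
tool_pos: [551.8, -187.7, 70.9]
orientation: [0.102, 0.7, 0.102, -0.699]
ft_force: [-1.0, -2.0, 8.8]
width: 41.7
```

>>> carry_out([
  [[0,0,0,0],[0,0,0,0],[0,0,0,0],[0,0,0,0],[0,0,0,0],[0,0,0,0],[0,0,0,0],[0,0,0,0]],
], jaw=1)

```text
time_s: 5.65
tool_pos: [551.2, -187.3, 70.3]
orientation: [-0.102, -0.7, -0.102, 0.7]
ft_force: [-0.5, -0.0, 0.3]
width: 90.6
```

>>> carry_out([
  [[0,0,1,0],[0,0,4,0],[0,0,7,0],[0,0,10,0],[0,0,13,0],[0,0,15,0],[0,0,15,0],[0,0,15,0]],
])

```text
time_s: 6.32
tool_pos: [551.7, -187.6, 222.1]
orientation: [0.103, 0.701, 0.102, -0.699]
ft_force: [-0.3, -0.5, -0.0]
width: 91.3
```

Run:
```python
from h import *
p,d,ci=snap('wrist','w2'); W=world(d,ci); z=W[...,2]
rr=np.hypot(W[...,0]-551.6,W[...,1]+187)
for n,m in dict(plate=(rr<8)&(z>60),rim=(rr>14)&(rr<19)&(z>90),fl=(rr>22.5)&(rr<25.5)&(z>50)&(z<75)).items():
    print(n,m.sum(),np.percentile(z[m],[10,50,90]).round(1))
p1,d1,c1=load('w1')
im=np.hstack([cv2.resize(a[130:220,205:315],None,fx=3.5,fy=3.5,interpolation=cv2.INTER_CUBIC) for a in(p1,p)])
cv2.imwrite('pics/c2.png',im[:,:,::-1])
```

```text
plate 212 [86.2 87.2 88.1]
rim 582 [96.9 98.1 99.1]
fl 267 [59.9 61.1 62.1]
```

View pics/c2.png

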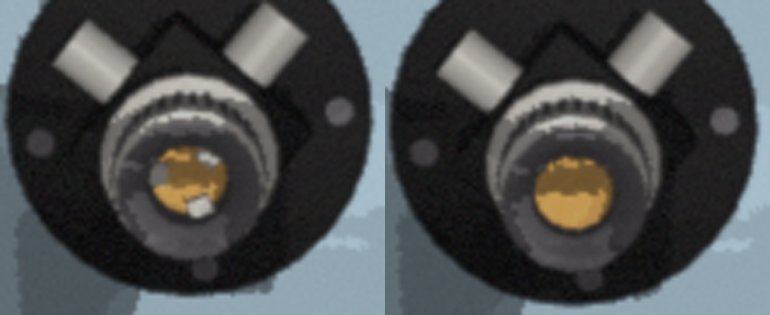

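The coupler is armed. The dogs are gone from the bore, the plate has risen to z=87.2 (+5 mm) and the flange is down 7 mm, which puts the mouth at about 98.1. Next is the holder.

>>> carry_out([
  [[-0.7,3,0,0.12],[-1.4,6,0,0.24],[-2.1,9,0,0.36],[-2.8,12,0,0.48],[-3.5,15,0,0.6],[-4.3,18,0,0.72],[-5,21,0,0.84],[-5.8,24,0,0.96],[-6.5,27,0,1.08],[-7.2,30,0,1.2]],
])

```text
time_s: 7.2
tool_pos: [477.9, 113.8, 219.4]
orientation: [-0.48, -0.518, -0.481, 0.519]
ft_force: [0.1, 1.1, 0.1]
width: 91.6
```

>>> carry_out([
  [[-0.4,1.5,0,0.08],[-0.4,1.7,0,0.08],[-0.4,1.7,0,0.08],[-0.4,1.7,0,0.08],[-0.4,1.7,0,0.08]],
])

```text
time_s: 7.62
tool_pos: [475.4, 128.6, 220.1]
orientation: [-0.499, -0.501, -0.499, 0.501]
ft_force: [-0.5, -1.5, 0.3]
width: 91.2
```

Run:
```python
from h import *
o=r.get_obs();print(o['tool_pos'],o['orientation'])
p,d,ci=snap('wrist','w3'); W=world(d,ci); z=W[...,2]
rr=np.hypot(W[...,0]-475,W[...,1]-129.6)
for lo,hi,R in((71,77,20),(77.5,84,10),(34.5,40,22)):
    m=(rr<R)&(z>lo)&(z<hi); P=W[m]; c,q=cv2.minEnclosingCircle(P[:,:2].astype(np.float32)); print(lo,m.sum(),np.median(P[:,2]),P.mean(0).round(1),np.round(c,1),round(q,1))
```

```text
[475.41680798 128.62336389 220.07061403] [-0.49896027 -0.50073214 -0.49911424  0.50118953]
71 571 74.0010588056732 [474.2 131.5  74. ] [474.1 130.8] 14.8
77.5 116 79.9598549812226 [474.1 131.2  80. ] [474.1 130.9] 5.8
34.5 228 36.90535861808627 [474.  140.2  37. ] [474.  130.9] 18.9
```

View pics/w3.png

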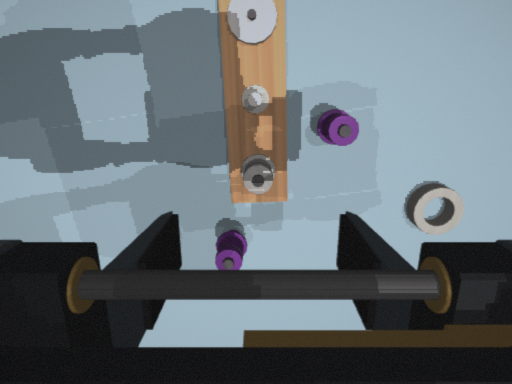

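The wrist view shows the grey holder at (258,175) between the jaws, the purple one at (231,250) clear of the fingers, and the pin and plate farther up the rack. The holder centre is (474.1,130.8). I'm descending.

>>> carry_out([
  [[-0.13,0.22,-3,0],[-0.13,0.22,-6,0],[-0.13,0.22,-9,0],[-0.13,0.22,-12,0],[-0.13,0.22,-14,0],[-0.13,0.22,-15.5,0],[-0.13,0.22,-16.5,0],[-0.13,0.22,-16.7,0],[-0.13,0.22,-16.7,0],[-0.13,0.22,-16.7,0]],
])

```text
time_s: 8.5
tool_pos: [474.4, 131.4, 53.9]
orientation: [0.5, 0.501, 0.499, -0.5]
ft_force: [0.4, -0.8, -0.2]
width: 91.1
```

>>> carry_out([
  [[0,0,0,0],[0,0,0,0],[0,0,0,0],[0,0,0,0],[0,0,0,0],[0,0,0,0],[0,0,0,0],[0,0,0,0],[0,0,0,0],[0,0,0,0]],
], jaw=-1, grip_force=30)

```text
time_s: 9.33
tool_pos: [474.0, 131.8, 53.4]
orientation: [-0.5, -0.5, -0.5, 0.5]
ft_force: [-0.2, -0.3, 0.2]
width: 29.1
```

>>> carry_out([
  [[0,0,0.5,0],[0,0,1.5,0],[0,0,3,0],[0,0,5,0],[0,0,8,0],[0,0,11,0],[0,0,13,0],[0,0,14,0],[0,0,14,0],[0,0,14,0]],
])

```text
time_s: 10.17
tool_pos: [473.9, 131.8, 193.6]
orientation: [0.5, 0.5, 0.5, -0.5]
ft_force: [-0.5, 0.1, -2.3]
width: 29.4
```

>>> carry_out([
  [[0.6,-2,0,0],[1.3,-5,0,0],[2,-8,0,0],[2.8,-11,0,0],[3.5,-14,0,0],[4.2,-17,0,0],[5,-20,0,0],[5.8,-23,0,0],[6.4,-26,0,0],[7,-28,0,0]],
])

```text
time_s: 11.0
tool_pos: [543.4, -150.6, 191.8]
orientation: [-0.499, -0.5, -0.5, 0.501]
ft_force: [1.5, 0.5, -2.3]
width: 29.3
```

>>> carry_out([
  [[0.4,-1.5,0,0],[0.7,-3,0,0],[0.7,-3.7,0,0],[0.7,-3.7,0,0],[0.7,-3.7,0,0],[0.7,-3.7,0,0]],
])

```text
time_s: 11.5
tool_pos: [550.6, -184.1, 193.3]
orientation: [0.5, 0.5, 0.5, -0.5]
ft_force: [0.7, 0.3, -2.3]
width: 29.4
```

Run:
```python
from h import *
o=r.get_obs();print(o['tool_pos'],o['orientation'],o['ft_force'],o['width'])
p,d,ci=snap('wrist','w4'); p2,d2,c2=snap('scene','s4')
im=np.hstack([p[60:360,100:400],cv2.resize(p2[70:220,100:250],None,fx=2,fy=2)])
cv2.imwrite('pics/c4.png',im[:,:,::-1])
```

```text
[ 550.63436589 -184.09673239  193.33561884] [ 0.4996779   0.50006992  0.50017524 -0.5000768 ] [ 0.74329766  0.25960711 -2.32918959] 29.39790854593796
```

View pics/c4.png

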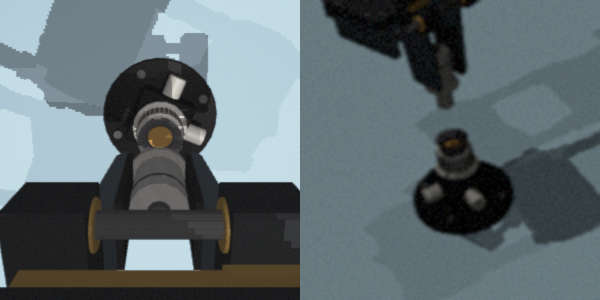

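The holder is held upright (the force reads -2.3 N, its weight) and the armed coupler mouth is visible behind it. I'll measure the in-hand offset.

Run:
```python
from h import *
p,d,ci=load('w4'); W=world(d,ci); z=W[...,2]; t=np.array([550.6,-184.1,193.3])
rr=np.hypot(W[...,0]-t[0],W[...,1]-t[1])
m=(rr<24)&(z>155)&(z<225); h,e=np.histogram(z[m],bins=np.arange(155,225,2)); print([(int(a),int(b)) for a,b in zip(e,h) if b>15])
for lo,hi in((171.5,178.5),(150,180),(211,217),(217,223)):
    m=(rr<24)&(z>lo)&(z<hi); P=W[m]
    if m.sum()>5:
        c,q=cv2.minEnclosingCircle(P[:,:2].astype(np.float32)); print(lo,m.sum(),np.median(P[:,2]),np.round(c,1),round(q,1))
rr=np.hypot(W[...,0]-551.6,W[...,1]+187.3)
m=(rr<8)&(z>75)&(z<100); print('plate',np.median(z[m]));m=(rr<21)&(z>95.5)&(z<102);print(np.median(z[m]),cv2.minEnclosingCircle(W[m][:,:2].astype(np.float32)))
```

```text
[(173, 56), (175, 310), (177, 240), (179, 58), (181, 67), (183, 70), (185, 97), (187, 96), (189, 94), (191, 97), (193, 104), (195, 106), (197, 105), (199, 96), (201, 81), (203, 196), (205, 123), (207, 125), (209, 133), (211, 231), (213, 1061), (215, 124), (217, 108), (219, 83), (221, 64)]
171.5 593 176.71546888597882 [ 550.3 -180.4] 16.5
150 642 176.81934676426886 [ 550.3 -180.4] 16.5
211 1416 213.8204404051396 [ 550.6 -173.8] 18.4
217 255 219.53740616633607 [ 550.6 -182.1] 22.6
plate 87.05390324263476
97.88514123390668 ((551.1962890625, -186.90084838867188), 19.13155174255371)
```

>>> carry_out([
  [[0.1,-0.27,-1,0],[0.1,-0.27,-2,0],[0.1,-0.27,-3,0],[0.1,-0.27,-4,0],[0.1,-0.27,-4,0],[0.1,-0.27,-4,0]],
])

```text
time_s: 12.1
tool_pos: [551.5, -187.6, 152.5]
orientation: [-0.499, -0.5, -0.5, 0.5]
ft_force: [0.0, 0.9, -0.7]
width: 29.6
```

>>> carry_out([
  [[0,0.05,-0.3,0],[0,0.05,-0.6,0],[0,0.05,-0.9,0],[0,0.05,-1.2,0],[0,0.05,-1.5,0],[0,0.05,-1.5,0]],
])

```text
time_s: 12.6
tool_pos: [551.7, -187.2, 137.8]
orientation: [-0.499, -0.5, -0.5, 0.5]
ft_force: [0.2, 0.3, -2.1]
width: 29.3
```

No contact so far. The spigot is inside the bore and I'm pressing slowly.

>>> carry_out([
  [[0,0,-0.2,0],[0,0,-0.4,0],[0,0,-0.6,0],[0,0,-0.8,0],[0,0,-1,0],[0,0,-1,0]],
])

```text
time_s: 13.1
tool_pos: [551.7, -187.2, 128.0]
orientation: [-0.499, -0.5, -0.5, 0.5]
ft_force: [-1.7, 4.1, -0.4]
width: 29.3
```

>>> carry_out([
  [[0,0,-0.1,0],[0,0,-0.2,0],[0,0,-0.3,0],[0,0,-0.4,0],[0,0,-0.4,0]],
])

```text
time_s: 13.52
tool_pos: [551.8, -187.2, 124.3]
orientation: [-0.5, -0.5, -0.5, 0.5]
ft_force: [-2.6, 5.0, 1.9]
width: 29.7
```

>>> carry_out([
  [[-0.02,0.04,-0.1,0],[-0.02,0.04,-0.2,0],[-0.02,0.04,-0.3,0],[-0.02,0.04,-0.3,0]],
])

```text
time_s: 13.85
tool_pos: [551.9, -187.1, 121.4]
orientation: [0.5, 0.5, 0.5, -0.5]
ft_force: [-1.2, 3.2, -0.1]
width: 29.4
```

>>> carry_out([
  [[0,0,-0.03,0],[0,0,-0.06,0],[0,0,-0.1,0],[0,0,-0.1,0]],
])

```text
time_s: 14.18
tool_pos: [551.9, -187.1, 120.4]
orientation: [0.5, 0.5, 0.5, -0.5]
ft_force: [-0.4, 2.1, 3.0]
width: 29.7
```

>>> carry_out([
  [[0,0,-0.03,0],[0,0,-0.05,0],[0,0,-0.05,0]],
])

```text
time_s: 14.43
tool_pos: [551.9, -187.0, 119.9]
orientation: [0.5, 0.5, 0.5, -0.5]
ft_force: [-1.1, 3.1, 4.3]
width: 29.6
```

Run:
```python
from h import *
p,d,ci=snap('scene','s5')
p1,d1,c1=load('s4'); 
im=np.hstack([cv2.resize(a[80:200,110:230],None,fx=3.3,fy=3.3,interpolation=cv2.INTER_CUBIC) for a in(p1,p)])
cv2.imwrite('pics/c5.png',im[:,:,::-1])
```

```text
(no output)
```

View pics/c5.png

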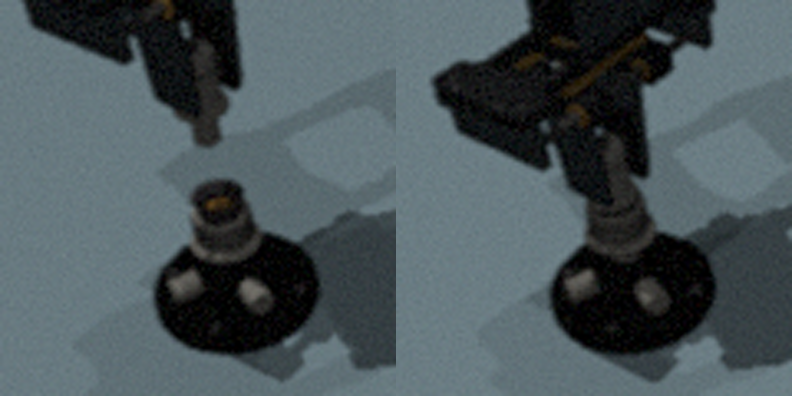

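Run:
```python
from h import *
for f in('s1','s4','s5'):
    p,d,ci=load(f); W=world(d,ci); z=W[...,2]
    rr=np.hypot(W[...,0]-551.6,W[...,1]+187.2); m=(rr<27.5)&(rr>22.8)&(z>46)&(z<75)
    print(f,m.sum(),np.percentile(z[m],[5,25,50,75,95]).round(1))
```

```text
s1 52 [63.8 65.4 66.7 67.5 69. ]
s4 52 [56.6 58.3 60.2 61.1 61.8]
s5 54 [63.5 65.3 66.7 67.7 69. ]
```

>>> carry_out([
  [[0,0,-0.03,0],[0,0,-0.05,0],[0,0,-0.05,0]],
])

```text
time_s: 14.73
tool_pos: [551.9, -187.0, 119.8]
orientation: [0.5, 0.5, 0.5, -0.5]
ft_force: [-1.4, 4.2, 10.9]
width: 29.5
```

The sleeve flange is back at 66.7, the same as at the start, so it's locked. The force climbed to 11 N at the rim, so the holder is home. I'll ease off and release.

>>> carry_out([
  [[0,0,0.05,0],[0,0,0.07,0],[0,0,0.07,0]],
])

```text
time_s: 14.98
tool_pos: [551.8, -187.0, 120.1]
orientation: [0.5, 0.5, 0.5, -0.5]
ft_force: [-0.4, 2.4, 3.4]
width: 29.4
```

>>> carry_out([
  [[0,0,0,0],[0,0,0,0],[0,0,0,0],[0,0,0,0],[0,0,0,0],[0,0,0,0],[0,0,0,0],[0,0,0,0]],
], jaw=1)

```text
time_s: 15.65
tool_pos: [551.8, -187.0, 120.1]
orientation: [-0.5, -0.5, -0.5, 0.5]
ft_force: [-0.3, 0.2, 0.4]
width: 79.9
```

>>> carry_out([
  [[0,0,1,0],[0,0,3,0],[0,0,6,0],[0,0,9,0],[0,0,11,0],[0,0,12,0],[0,0,12,0],[0,0,12,0]],
])

```text
time_s: 16.32
tool_pos: [551.6, -186.9, 239.8]
orientation: [0.5, 0.5, 0.5, -0.5]
ft_force: [-0.3, -0.4, -0.9]
width: 91.3
```

Run:
```python
from h import *
p,d,ci=snap('wrist','w6'); snap('scene','s6'); snap('top','t6')
cv2.imwrite('pics/c6.png',np.hstack([p[100:300,160:360],cv2.resize(load('s6')[0][80:220,110:410],None,fx=1.43,fy=1.43)[:200]])[:,:,::-1])
W=world(d,ci); z=W[...,2]; rr=np.hypot(W[...,0]-551.6,W[...,1]+187.2)
for lo,hi,R in((62,74,27),(100,107,22),(137,144.5,18),(145,150,9)):
    m=(rr<R)&(z>lo)&(z<hi); P=W[m]; print(lo,m.sum(),np.percentile(P[:,2],[10,50,90]).round(1),np.round(cv2.minEnclosingCircle(P[:,:2].astype(np.float32))[0],1))
for f in('s1','s6'):
    p,d,ci=load(f); W=world(d,ci); z=W[...,2]
    rr=np.hypot(W[...,0]-551.6,W[...,1]+187.2); m=(rr<27.5)&(rr>22.8)&(z>46)&(z<75); print(f,np.percentile(z[m],[5,50,95]).round(1))
for f in('t1','t6'):
    p,d,ci=load(f); W=world(d,ci); z=W[...,2]
    for n,(c,lo,hi) in dict(plate=((468,282),39,54),pin=((473,206),60,75),ring=((690,77),18,26)).items():
        m=(np.hypot(W[...,0]-c[0],W[...,1]-c[1])<42)&(z>lo)&(z<hi); print(f,n,m.sum(),np.round(W[m].mean(0),1) if m.any() else '')
```

```text
62 383 [67.  68.2 69.4] [ 551.2 -186.7]
100 309 [103.5 104.9 105.8] [ 551.4 -187.7]
137 788 [140.9 141.9 142.8] [ 551.5 -187.7]
145 160 [147.  147.9 148.8] [ 551.3 -187.8]
s1 [63.8 66.7 69. ]
s6 [63.8 66.6 69.1]
t1 plate 374 [469.6 281.5  42.6]
t1 pin 39 [472.5 205.   68.3]
t1 ring 359 [687.7  76.9  22. ]
t6 plate 376 [469.6 281.5  42.4]
t6 pin 38 [472.5 205.2  68.7]
t6 ring 359 [687.9  76.8  22. ]
```

View pics/c6.png

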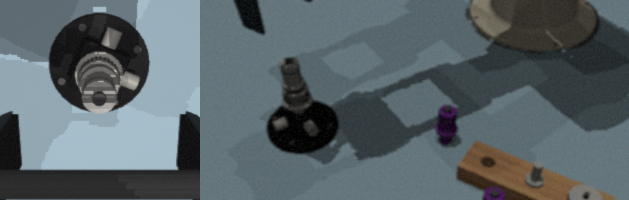

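The holder stands upright in the coupler with the gripper clear of it. The sleeve is up, and the rack's end hole is empty while the pin and plate haven't moved.

```bash
python3 -c "
from plant import r
print(r.job_done())"
```

```text
the job is handed in; nothing more can be done
None
```

The thick round-headed holder is locked home in the coupler and released, and the job is handed in; it reported no verdict.

- **Arming:** I gripped the sleeve and drew it down 10 mm. After release it stayed about 7 mm down with the plate about 5 mm up, which put the real mouth at about z = 98 mm.
- **Fitting:** I pressed the holder in slowly. The sleeve sprang up, and I stopped when the force on the tool reached about 11 N at the rim.
- **Last checks:**
  - The sleeve flange is back at its starting height.
  - The holder is within about 1 mm of the axis and looks upright; I did not measure its tilt.
  - Its lower end is at about z = 74 mm, which puts the plate about 8 mm down.
  - The seat reads about 1.8 mm above the rim. That is just over the stated 1.5 mm of play, but the cameras are only good to about 2 mm.
  - The other holders and the gauge ring moved less than 0.5 mm by camera.
  - The gripper was open and clear of the holder, about 16 s into the run.

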